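# Bolt the casting box's cover board

## Robot

A 6-joint arm with a two-finger parallel gripper is mounted at the origin on the work surface. World frame = base frame: x ahead of the robot, y to its left, z up, the work surface at z = 0. Lengths are in m, angles in rad, forces in N, time in s.
With the tool pointing down it reaches from about 0.35 to 0.775 m from the base axis. Payload 7.3 kg.
Tool frame: the origin (TCP) lies on the centre line of the jaws, within the pads' length; the fingertips stand 25 mm ahead of it and the grasp point (between the pads) lies 6 mm ahead of it; z points along the fingers, y is the line along which they close (so a half turn about z gives the same grasp; the last joint's range is limited). The gripper opens to 92 mm and grips with 3 to 60 N. Pads are 19 mm wide; open, the fingers measure 130 mm over their backs; the gripper's body (75 mm by 190 mm) begins 47 mm behind the grasp point.
Start: joints at [-0.146, 0.342, 1.524, -0, 1.275, -0.146], TCP at [0.525, 0, 0.252] pointing down, gripper open.
Joint ranges: [-2.53, 2.53], [-0.77, 2.02], [0.04, 2.7], [-1, 4.14], [0.28, 2.66], [-3.11, 3.11]. Speed limits (rad/s): [2.57, 2.57, 3.14, 3.14, 3.14, 3.14].

## Interface

Orientations are given as [roll, pitch, yaw] about the fixed x, y, z axes, in that order (R = Rz(yaw) Ry(pitch) Rx(roll)).
In Python, from cell import status, read_camera, camera_info, ticket, models gives the robot as it stands.
- The arm moves only by the tool send_rows, never from a script. Its argument "plan" is a list of rows, each an object with "offset": the shift along the tool's x, y, z in mm, a list of three; "yaw": the turn about the tool's z in rad. In form: [{"offset": [dx, dy, dz], "yaw": yaw}, ...]. A call has 1 to 20 rows; each row shifts and turns the commanded pose from where the row before left it, along the tool's axes as they then stand; what a row does not reach is not made up. A row lasts 1/10 s, in which the tool goes at most 50 mm and 8.59 degrees, less where a joint would pass 70% of its speed; a pose out of reach is approached as far as the arm can. A call is refused whole if a number of a shift passes 50 or a number of a turn 0.15, either way. A call with a gripper value outside its range is refused whole. "hand" is the closure, from 0 (fully open) to 1 (shut), set as the call begins (left out, the last holds). The fingers move at their own pace and stop on an object; "squeeze" is the grip in N (left out, the last holds). Time passes only in rows, so rows that do not move let the fingers close. It gives the time, the measured TCP pose, the force, the opening and the grip force at its end, in the units of the state.
- status.observe(): the state, without advancing time (a new reading comes with each control period).
- read_camera(name): name is "scene" or "side" or "wrist"; returns the picture (480x640x3 uint8, red, green, blue); there is no depth.
- camera_info(name): a dict with "vfov" (degrees; the focal length in pixels is half the picture's height over the tangent of half this angle, whatever the lens; pixels are square), "cx", "cy" (the principal point, pixels), "distortion" ([k1, k2, p1, p2, k3] as OpenCV has them; the pictures are not rectified), "origin" and "attitude" of the camera in the world. Camera axes: x right, y down, z forward; pixel columns grow to the right and rows downward; lengths in m; the calibration is good to about 2 mm. A picture is of the moment at which its call begins: read the wrist's pose just before it. camera_info takes no time and is no camera call; for the wrist camera it gives the pose at the moment of the call.
- ticket.hand_in(): hands the job in; it is judged then, once.
Trained networks look in the newest picture that a camera, given by its name, has taken for a name from the list of things; names that differ only in an ending like _2 or _b are one class to them, and where a whole thing is asked for, a point or a joint stands for the part that bears it (a point fixed in the world has none). Each returns a list of dicts, best first, with "conf" (0 to 1); they miss things now and then, are a little off and sometimes report something else, mostly with a low value. They report only what shows in the picture. A call takes as long as a camera call.
- models.regions_of(camera, label): "mask" (480x640 bool, what is visible of it) and "extent" ([left, top, right, bottom] in pixels, round what is visible of it).
The state is a dict: "time": time; "qpos": joint angles; "qvel": joint speeds; "joint_efforts": joint torques, N m; "tool_pos": TCP position; "tool_rot": TCP orientation; "contact_force": force on the tool from outside, world axes, zero at the start; "torque": the same for the moment, N m; "opening": finger opening in m; "grip_force": force on a finger pad.
Only numpy, scipy, OpenCV 4.12 (cv2) and the standard library are available. Lean on these libraries where they do the work, as an engineer would, in place of code of your own. Each camera call takes 0.05 s, during which the arm holds its last target. There are 200 camera calls.

## Task

Lock the cover board of the grey casting box ready for casting: press the red spring catch down with one fingertip and, keeping it down all the way, push the steel bolt by its yellow tab with the other fingertip until it is fully home in the blue keeper. Then let go so that the catch springs back up and locks the bolt. Grasp nothing, and leave the wooden plug, jar, cork block and spatula where they are.

Things in the scene. Friction and masses are not known exactly. Their poses are not given: they have to be found in the camera images.
- box: Grey casting box fixed to the table, 100 mm high; its plywood cover board carries bolt and catch. Origin on the table under the middle of the bolt-and-catch unit; z up; +y: the way the bolt slides home, to the blue keeper; +x: from catch to bolt. Spans x -80..180, y -160..160 mm; yaw within 0.6 rad. Only tab, catch, plug (near y -125) and keeper (129) rise over 124 mm above the table.
- pad_top (a point): Middle of the top of the red catch pad: flat, level, 36 mm (box x) by 110 mm (box y), long side along the bolt. At rest its top is 142 mm above the table, its middle at x -33, y -25 mm of the box. It goes straight down against a spring; a fingertip can slide along it while pressing.
- tab_top (a point): Middle of the top of the yellow push tab, an upright plate on the steel bolt: 30 mm wide (box x), 10 mm thick (box y), from 120 to 160 mm above the table. It is at x 33 mm of the box, 66 mm sideways from the pad's middle; at y -30 mm at bolt value 0, +20 mm fully home. Push its -y face; a fingertip at the height of the pressed catch meets it well below its top.
- catch (a joint): How far the catch is pressed (m): 0 up, 0.010 fully down on a hard stop. Spring: 2.4 N to start it, 6.4 N fully down. Its tooth blocks the bolt unless it is down by more than 6 mm; let up part-way, it drops between the bolt's lugs and stops it.
- bolt (a joint): How far the bolt is slid (m): 0 fully back, 0.050 fully home on a hard stop. Starts between 0 and 0.006, with play up to 0.009 before the tooth stops it. Slides with about 2.5 N of friction and stays where it is left; the catch can spring up and lock it only from about 0.048 on.
- plug_mid (a point): Half-way up a dark wooden plug, 34 mm across, 42 mm tall, standing loose on the cover board; leave it.
- jar_mid (a point): Half-way up a white jar with a blue cap, 64 mm across, 85 mm tall, standing loose on the table by the -y end of the box; leave it.
- block_mid (a point): Middle of a loose cork sanding block, 70 x 45 x 30 mm, on the table by the +y end of the box; leave it.
- spatula: Loose spatula 200 mm long lying on the table on the robot's side of the box; leave it.

How it is judged:
By the outcome, as a careful person would: the job done as asked, in the order asked, and still so for the second after the job is handed in, with the robot touching nothing.
It also fails if it takes over 38 s, if anything falls off the work surface, if the arm or the gripper's body presses on something with over 40 N, if the wrist force passes 120 N, or if a joint passes its speed limit or range.

## Working session

There is one attempt and no reset: what is moved stays moved. The work goes in short steps, Python scripts to look and compute and a tool call to move; the robot and the scene stay as the last step left them, time stands still between calls to the robot, and variables do not carry over. Pictures are saved under pics/ and viewed, at most 10 in all, crops included, and the job is handed in when it is done.

Besides the shell and the picture viewer there is one more tool, called by a JSON object that holds its "name" and its "arguments". send_rows: Moves the arm, as the interface text tells. Its arguments: {"type":"object","properties":{"plan":{"type":"array"},"hand":{"type":"number"},"squeeze":{"type":"number"}},"required":["plan"]}

```bash
mkdir -p pics; cat > h.py <<'E'
import numpy as np, cv2
from cell import status, read_camera, camera_info, ticket, models
from scipy.spatial.transform import Rotation as R
def cam(n):
    c=camera_info(n); f=240/np.tan(np.radians(c["vfov"])/2)
    K=np.array([[f,0,c["cx"]],[0,f,c["cy"]],[0,0,1.]])
    A=np.array(c["attitude"],float)
    Rm=A if A.shape==(3,3) else (R.from_euler('xyz',A).as_matrix() if A.size==3 else None)
    return K,np.array(c["distortion"],float),np.array(c["origin"]),Rm
def ray(C,uv,z):
    K,D,o,Rm=C
    p=cv2.undistortPoints(np.array(uv,float).reshape(-1,1,2),K,D).reshape(-1,2)
    d=np.c_[p,np.ones(len(p))]@Rm.T
    return o+d*((z-o[2])/d[:,2])[:,None]
def proj(C,P):
    K,D,o,Rm=C
    return cv2.projectPoints(np.asarray(P,float).reshape(-1,1,3),cv2.Rodrigues(Rm.T)[0],-Rm.T@o,K,D)[0].reshape(-1,2)
E
python3 - <<'E'
from h import *
s=status.observe();print({k:np.round(v,3).tolist() for k,v in s.items()})
for n in("scene","side"):
    print(camera_info(n))
    im=read_camera(n);cv2.imwrite(f"pics/{n}0.png",im[:,:,::-1])
    for l in("pad_top","tab_top","catch","bolt","box","plug_mid"):
        for r in models.regions_of(n,l)[:2]:
            m=r["mask"];ys,xs=np.nonzero(m)
            print(n,l,round(r["conf"],2),r["extent"],m.sum(),xs.mean().round(1),ys.mean().round(1))
print(camera_info("wrist"))
E
```

```text
{'time': 0.0, 'qpos': [-0.146, 0.343, 1.525, -0.0, 1.275, -0.146], 'qvel': [0.001, -0.001, -0.0, 0.001, -0.0, 0.0], 'joint_efforts': [0.001, -43.125, -24.422, 0.072, 0.056, -0.0], 'tool_pos': [0.525, 0.0, 0.251], 'tool_rot': [-3.14, -0.0, 1.571], 'contact_force': [0.205, -0.258, 1.043], 'torque': [-0.002, -0.027, 0.027], 'grip_force': 0.0, 'opening': 0.092}
{'vfov': 47.751055300400076, 'cx': 321.1580862827319, 'cy': 236.5683039180801, 'distortion': array([-0.07701546,  0.        ,  0.        ,  0.        ,  0.        ]), 'origin': array([1.1074922 , 0.43158914, 1.10675921]), 'attitude': array([-2.57927578, -0.01262161,  2.25621052])}
scene pad_top 0.58 [301.0, 189.0, 337.5, 243.9] 823 319.9 214.4
scene tab_top 0.94 [276.0, 195.6, 323.5, 284.3] 833 298.4 235.9
scene catch 0.8 [304.1, 190.2, 337.9, 241.6] 814 320.3 214.4
scene bolt 0.74 [342.8, 193.1, 386.9, 264.4] 1034 364.5 236.4
scene bolt 0.66 [276.3, 192.6, 322.7, 283.0] 841 297.9 235.5
scene box 0.57 [211.7, 179.5, 374.0, 344.9] 17420 292.4 257.7
scene plug_mid 0.61 [300.7, 173.7, 314.9, 193.9] 231 306.1 183.1
{'vfov': 51.4689766
[... 335 characters left out ...]
 0.8 [338.9, 220.8, 356.4, 289.7] 647 347.8 253.7
side catch 0.75 [301.7, 233.7, 341.9, 268.0] 696 315.6 249.2
side catch 0.24 [248.6, 280.0, 286.6, 339.8] 1166 264.4 299.9
side bolt 0.61 [336.2, 221.6, 358.2, 289.3] 659 348.1 254.0
side box 0.64 [283.3, 206.0, 434.8, 357.6] 17966 358.5 285.5
side box 0.2 [248.7, 276.6, 282.9, 341.5] 1108 264.4 299.7
side plug_mid 0.76 [300.5, 274.6, 319.7, 303.9] 468 307.7 289.4
{'vfov': 71.62894486541724, 'cx': 318.8116288683069, 'cy': 243.11009238252774, 'distortion': array([0.0211978, 0.       , 0.       , 0.       , 0.       ]), 'origin': array([0.52541755, 0.06883463, 0.38400829]), 'attitude': array([ 2.88393910e+00, -6.72820833e-04,  1.31939915e-04])}
```

```bash
python3 - <<'E'
from h import *
im=read_camera("wrist");cv2.imwrite("pics/w0.png",im[:,:,::-1])
a=cv2.imread("pics/scene0.png")[150:370,180:420];b=cv2.imread("pics/side0.png")[180:400,220:460]
a,b=[cv2.resize(x,(400,367),interpolation=3) for x in(a,b)]
cv2.imwrite("pics/both.png",np.hstack([a,b]))
E
```

```text
(no output)
```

View pics/both.png

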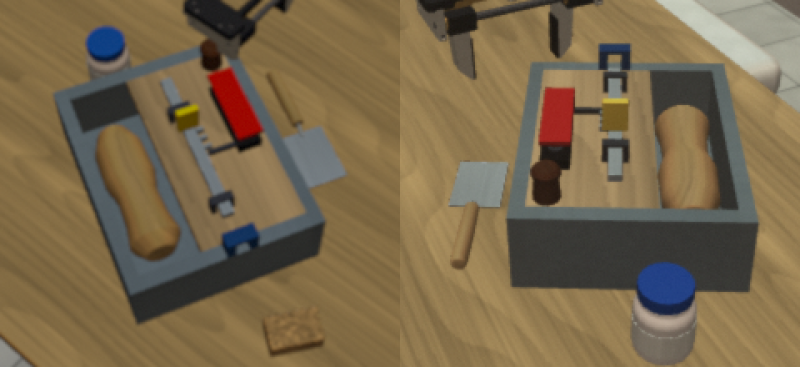

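View pics/w0.png

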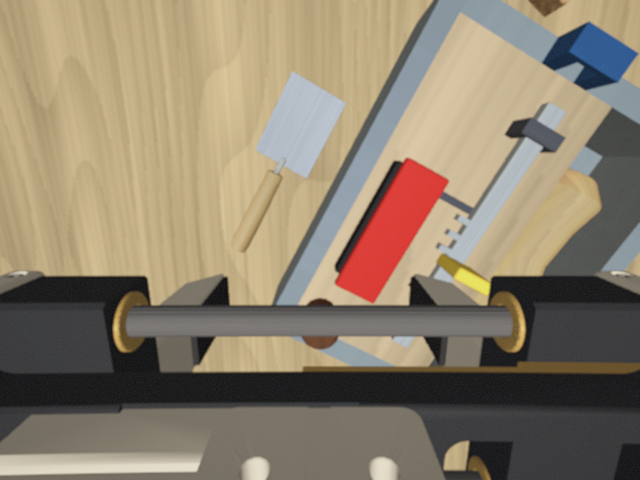

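```bash
cat > fit.py <<'E'
from h import *
def fit(im,C,z=.142):
    hsv=cv2.cvtColor(im,cv2.COLOR_RGB2HSV).astype(int)
    m=((hsv[...,0]<8)|(hsv[...,0]>172))&(hsv[...,1]>190)&(hsv[...,2]>120)
    n,l,st,ce=cv2.connectedComponentsWithStats(m.astype(np.uint8))
    i=1+st[1:,4].argmax();ys,xs=np.nonzero(l==i)
    P=ray(C,np.c_[xs,ys],z)[:,:2]*1000
    c,(w,h),a=cv2.minAreaRect(P.astype(np.float32))
    B=cv2.boxPoints((c,(w,h),a)); e=[B[1]-B[0],B[2]-B[1]]; v=max(e,key=np.linalg.norm)
    if v[1]<0:v=-v
    yaw=np.arctan2(-v[0],v[1])
    return np.array(c),yaw,(w,h)
def pose(c,yaw):
    r=R.from_euler('z',yaw).as_matrix()
    return np.array(c)-(r[:2,:2]@[-33,-25]),r[:2,:2]
E
python3 - <<'E'
from fit import *
for n,f in(("wrist","w0"),("scene","scene0"),("side","side0")):
    im=cv2.imread(f"pics/{f}.png")[:,:,::-1].copy();C=cam(n)
    c,yaw,wh=fit(im,C);o,r=pose(c,yaw)
    print(n,c.round(1),yaw.round(3),np.round(wh,1),"box",o.round(1))
    hsv=cv2.cvtColor(im,cv2.COLOR_RGB2HSV).astype(int)
    m=(abs(hsv[...,0]-28)<5)&(hsv[...,1]>200)&(hsv[...,2]>90)
    k,l,st,ce=cv2.connectedComponentsWithStats(m.astype(np.uint8))
    j=1+st[1:,4].argmax();ys,xs=np.nonzero(l==j)
    # topmost edge approx
    P=ray(C,np.c_[xs,ys],.16)[:,:2]*1000
    q=(P-o)@r; print(" tab at z160 box coords x",q[:,0].min().round(1),q[:,0].max().round(1),"y",q[:,1].min().round(1),q[:,1].max().round(1),len(q))
E
```

```text
wrist [583.9   9. ] -0.511 [105.8  21.8] box [624.9  14.7]Traceback (most recent call last):
  File "<stdin>", line 9, in <module>
ValueError: attempt to get argmax of an empty sequence
```

```bash
sed -i 's/(hsv\[...,1\]>190)&(hsv\[...,2\]>120)/(hsv[...,1]>150)\&(hsv[...,2]>140)/' fit.py
python3 - <<'E'
from fit import *
for n,f in(("wrist","w0"),("scene","scene0"),("side","side0")):
    im=cv2.imread(f"pics/{f}.png")[:,:,::-1].copy();C=cam(n)
    hsv=cv2.cvtColor(im,cv2.COLOR_RGB2HSV).astype(int)
    if n=="wrist": print(hsv[270:276:2,455:470:5].tolist(),hsv[230,375:425:5].tolist(),hsv[170,410:440:6].tolist())
    c,yaw,wh=fit(im,C);o,r=pose(c,yaw)
    print(n,c.round(1),yaw.round(3),np.round(wh,1),"box",o.round(1))
    m=(abs(hsv[...,0]-27)<5)&(hsv[...,1]>190)&(hsv[...,2]>90)
    k,l,st,ce=cv2.connectedComponentsWithStats(m.astype(np.uint8))
    if k<2: continue
    j=1+st[1:,4].argmax();ys,xs=np.nonzero(l==j)
    P=ray(C,np.c_[xs,ys],.16)[:,:2]*1000
    q=(P-o)@r; print(" tab at z160 box coords x",q[:,0].min().round(1),q[:,0].max().round(1),"y",q[:,1].min().round(1),q[:,1].max().round(1),len(q))
E
```

```text
[[[23, 174, 152], [27, 156, 231], [25, 166, 211]], [[24, 181, 162], [28, 150, 233], [28, 152, 231]], [[25, 169, 198], [29, 147, 233], [29, 147, 232]]] [[1, 190, 220], [1, 187, 220], [1, 189, 220], [1, 190, 219], [1, 191, 219], [1, 189, 220], [1, 191, 218], [1, 189, 219], [1, 189, 219], [19, 68, 206]] [[1, 190, 220], [1, 188, 220], [1, 190, 219], [1, 190, 209], [19, 69, 204]]
wrist [577.8  12.1] -0.485 [107.5  35.6] box [618.6  18.8]
scene [577.6  12.3] -0.478 [106.9  32.8] box [618.4  19.3]
 tab at z160 box coords x 20.0 50.0 y -28.9 -16.8 69
side [578.1  10.3] -0.489 [106.2  34.6] box [619.   16.9]
```

{"name": "send_rows", "arguments": {"plan": [{"offset": [-7, 13, 0], "yaw": 0}, {"offset": [-7, 13, 0], "yaw": 0}, {"offset": [-7, 13, 0], "yaw": 0}, {"offset": [-7, 13, 0], "yaw": 0}, {"offset": [-7, 13, 0], "yaw": 0}, {"offset": [0, 0, 0], "yaw": 0.12}, {"offset": [0, 0, 0], "yaw": 0.12}, {"offset": [0, 0, 0], "yaw": 0.12}, {"offset": [0, 0, 0], "yaw": 0.125}, {"offset": [0, 0, 0], "yaw": 0}, {"offset": [0, 0, 0], "yaw": 0}], "hand": 0.48, "squeeze": 10}}

```text
time: 1.85
tool_pos: [0.59, -0.035, 0.2517]
tool_rot: [3.142, -0.0, 1.089]
contact_force: [-0.7, 0.1, -0.7]
opening: 0.048
grip_force: 0.0
```

```bash
python3 - <<'E'
from fit import *
s=status.observe();print({k:np.round(s[k],4).tolist() for k in("time","tool_pos","tool_rot","opening","contact_force")})
C=cam("wrist");im=read_camera("wrist");cv2.imwrite("pics/w1.png",im[:,:,::-1])
c,yaw,wh=fit(im,C);o,r=pose(c,yaw)
print(c.round(1),yaw.round(3),np.round(wh,1),"box",o.round(1),"tcp in box",((s["tool_pos"][:2]*np.array(1000)-o)@r).round(1))
hsv=cv2.cvtColor(im,cv2.COLOR_RGB2HSV).astype(int)
m=(abs(hsv[...,0]-26)<6)&(hsv[...,1]>135)&(hsv[...,2]>130)
k,l,st,ce=cv2.connectedComponentsWithStats(m.astype(np.uint8))
j=1+st[1:,4].argmax();ys,xs=np.nonzero(l==j)
q=(ray(C,np.c_[xs,ys],.16)[:,:2]*1000-o)@r; print(" tab",q.min(0).round(1),q.max(0).round(1),len(q))
E
```

```text
{'time': 1.85, 'tool_pos': [0.59, -0.035, 0.2517], 'tool_rot': [3.1416, -0.0, 1.0891], 'opening': 0.048, 'contact_force': [-0.6871, 0.0913, -0.6728]}
[579.3  11.2] -0.482 [107.5  34.8] box [620.1  18.1] tcp in box [ -2.1 -61. ]
 tab [ 15.7 -29.1] [ 45.7 -16.9] 593
```

View pics/w1.png

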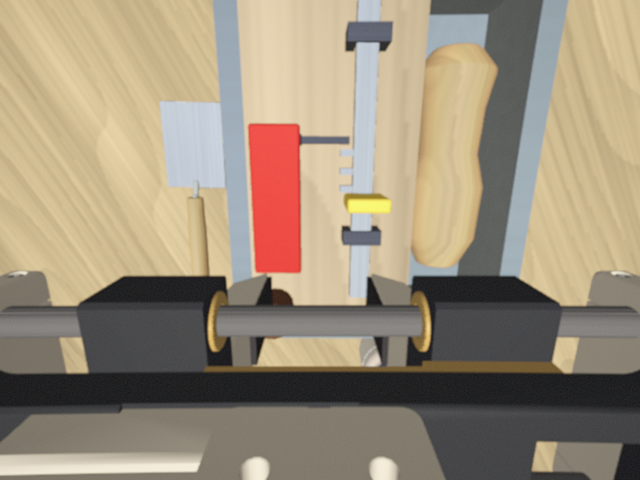

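{"name": "send_rows", "arguments": {"plan": [{"offset": [0, 1, 20], "yaw": 0}, {"offset": [0, 1, 20], "yaw": 0}, {"offset": [0, 0, 20], "yaw": 0}, {"offset": [0, 0, 15], "yaw": 0}, {"offset": [0, 0, 4], "yaw": 0}, {"offset": [0, 0, 3], "yaw": 0}, {"offset": [0, 0, 3], "yaw": 0}, {"offset": [0, 0, 3], "yaw": 0}, {"offset": [0, 0, 3], "yaw": 0}, {"offset": [0, 0, 2.5], "yaw": 0}, {"offset": [0, 0, 0], "yaw": 0}, {"offset": [0, 0, 0], "yaw": 0}]}}

```text
time: 3.1
tool_pos: [0.5923, -0.036, 0.1588]
tool_rot: [3.14, -0.0, 1.086]
contact_force: [0.6, -1.1, 5.5]
opening: 0.048
grip_force: 2.4
```

{"name": "send_rows", "arguments": {"plan": [{"offset": [0, 0, 1], "yaw": 0}, {"offset": [3, 0, 0], "yaw": 0}, {"offset": [4, 0, 0], "yaw": 0}, {"offset": [4, 0, 0], "yaw": 0}, {"offset": [4, 0, 0], "yaw": 0}, {"offset": [4, 0, 0], "yaw": 0}, {"offset": [4, 0, 0], "yaw": 0}, {"offset": [4, 0, 0], "yaw": 0}, {"offset": [4, 0, 0], "yaw": 0}, {"offset": [4, 0, 0], "yaw": 0}, {"offset": [0, 0, 0], "yaw": 0}]}}

```text
time: 4.2
tool_pos: [0.6078, -0.0058, 0.1575]
tool_rot: [3.141, 0.002, 1.086]
contact_force: [-3.0, -3.6, 5.1]
opening: 0.0474
grip_force: 3.2
```

```bash
python3 - <<'E'
from h import *
im=read_camera("side");cv2.imwrite("pics/s2.png",cv2.resize(im[190:340,250:450,::-1],(800,600),interpolation=3))
E
```

```text
(no output)
```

View pics/s2.png

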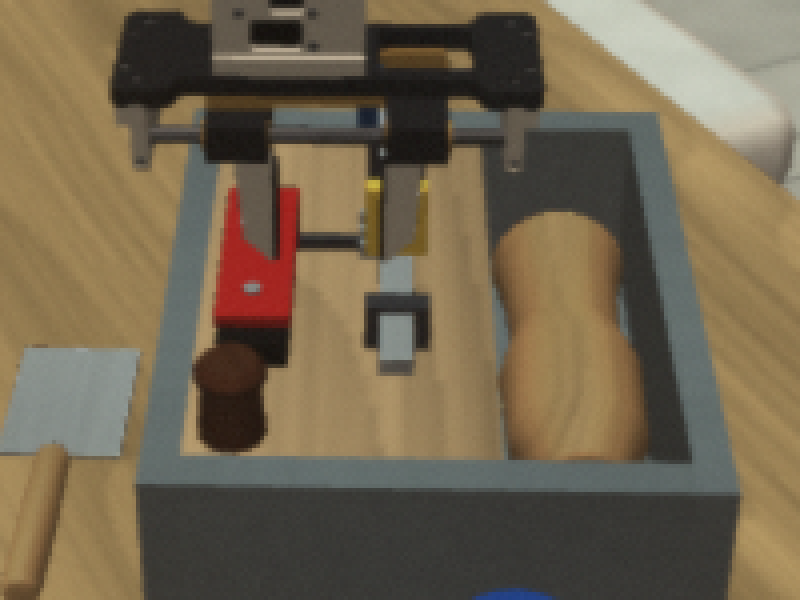

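{"name": "send_rows", "arguments": {"plan": [{"offset": [4, 0, 0], "yaw": 0}, {"offset": [4, 0, 0], "yaw": 0}, {"offset": [4, 0, 0], "yaw": 0}, {"offset": [4, 0, 0], "yaw": 0}, {"offset": [4, 0, 0], "yaw": 0}, {"offset": [4, 0, 0], "yaw": 0}, {"offset": [3, 0, 0], "yaw": 0}, {"offset": [0, 0, 0], "yaw": 0}]}}

```text
time: 5.05
tool_pos: [0.6203, 0.018, 0.1575]
tool_rot: [3.142, 0.002, 1.086]
contact_force: [-1.8, -3.8, 5.9]
opening: 0.0478
grip_force: 3.3
```

{"name": "send_rows", "arguments": {"plan": [{"offset": [1.5, 0, 0], "yaw": 0}, {"offset": [1.5, 0, 0], "yaw": 0}, {"offset": [1, 0, 0], "yaw": 0}, {"offset": [1, 0, 0], "yaw": 0}, {"offset": [0, 0, 0], "yaw": 0}]}}

```text
time: 5.55
tool_pos: [0.6218, 0.0208, 0.1576]
tool_rot: [-3.141, 0.005, 1.085]
contact_force: [-6.4, -9.0, 7.6]
opening: 0.0475
grip_force: 6.6
```

{"name": "send_rows", "arguments": {"plan": [{"offset": [1, 0, 0], "yaw": 0}, {"offset": [1, 0, 0], "yaw": 0}, {"offset": [0, 0, 0], "yaw": 0}]}}

```text
time: 5.85
tool_pos: [0.6219, 0.0209, 0.1576]
tool_rot: [-3.14, 0.008, 1.084]
contact_force: [-10.2, -15.3, 10.6]
opening: 0.0479
grip_force: 10.2
```

```bash
python3 - <<'E'
from fit import *
o=np.array([619.3,18.3]);r=R.from_euler('z',-.484).as_matrix()[:2,:2]
ims=[]
for n in("scene","wrist"):
    C=cam(n);im=read_camera(n);v=im[:,:,::-1].copy()
    hsv=cv2.cvtColor(im,cv2.COLOR_RGB2HSV).astype(int)
    m=(abs(hsv[...,0]-26)<6)&(hsv[...,1]>135)&(hsv[...,2]>130)
    k,l,st,ce=cv2.connectedComponentsWithStats(m.astype(np.uint8))
    j=1+st[1:,4].argmax();ys,xs=np.nonzero(l==j)
    q=(ray(C,np.c_[xs,ys],.16)[:,:2]*1000-o)@r; print(n,"tab",q.min(0).round(1),q.max(0).round(1),len(q))
    ims.append(cv2.resize(v[150:350,200:400] if n=="scene" else v[0:400,120:520],(400,400),interpolation=3))
cv2.imwrite("pics/b3.png",np.hstack(ims))
E
```

```text
scene tab [17.5 16. ] [47.1 26. ] 60
wrist tab [14.9 15.7] [46.4 35.5] 2678
```

View pics/b3.png

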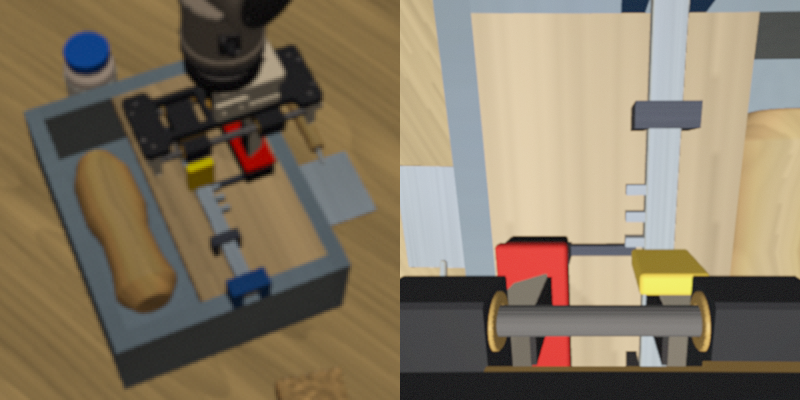

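{"name": "send_rows", "arguments": {"plan": [{"offset": [-2, 0, 0], "yaw": 0}, {"offset": [0, 0, -3], "yaw": 0}, {"offset": [0, 0, -4], "yaw": 0}, {"offset": [0, 0, -4], "yaw": 0}, {"offset": [0, 0, -4], "yaw": 0}, {"offset": [-8, 0, -2], "yaw": 0}, {"offset": [0, 0, -15], "yaw": 0}, {"offset": [0, 0, -30], "yaw": 0}, {"offset": [0, 0, -40], "yaw": 0}, {"offset": [-30, 0, -30], "yaw": 0}, {"offset": [-40, 0, 0], "yaw": 0}, {"offset": [-40, 0, 0], "yaw": 0}, {"offset": [0, 0, 0], "yaw": 0}, {"offset": [0, 0, 0], "yaw": 0}]}}

```text
time: 7.35
tool_pos: [0.5677, -0.0816, 0.2893]
tool_rot: [3.141, -0.001, 1.084]
contact_force: [0.1, 0.1, -1.0]
opening: 0.0477
grip_force: 0.0
```

```bash
python3 - <<'E'
from fit import *
o=np.array([619.3,18.3]);r=R.from_euler('z',-.484).as_matrix()[:2,:2]
ims=[]
for n in("scene","side"):
    C=cam(n);im=read_camera(n);v=im[:,:,::-1].copy()
    for z in(.142,.132): c,y,wh=fit(im,C,z);print(n,z,c.round(1),np.round(wh,1))
    hsv=cv2.cvtColor(im,cv2.COLOR_RGB2HSV).astype(int)
    m=(abs(hsv[...,0]-26)<6)&(hsv[...,1]>135)&(hsv[...,2]>130)
    k,l,st,ce=cv2.connectedComponentsWithStats(m.astype(np.uint8))
    j=1+st[1:,4].argmax();ys,xs=np.nonzero(l==j)
    q=(ray(C,np.c_[xs,ys],.16)[:,:2]*1000-o)@r; print(n,"tab",q.min(0).round(1),q.max(0).round(1),len(q))
    ims.append(cv2.resize(v[150:350,200:400] if n=="scene" else v[180:380,240:440],(400,400),interpolation=3))
cv2.imwrite("pics/b4.png",np.hstack(ims))
E
```

```text
scene 0.142 [578.  12.] [106.9  32.9]
scene 0.132 [572.5   7.7] [108.   33.2]
scene tab [17.5 15.2] [47.1 25.8] 59
side 0.142 [578.1  10.3] [106.2  34.6]
side 0.132 [584.   23.9] [108.2  35.2]
side tab [18.7 13.4] [48.  21.3] 45
```

View pics/b4.png

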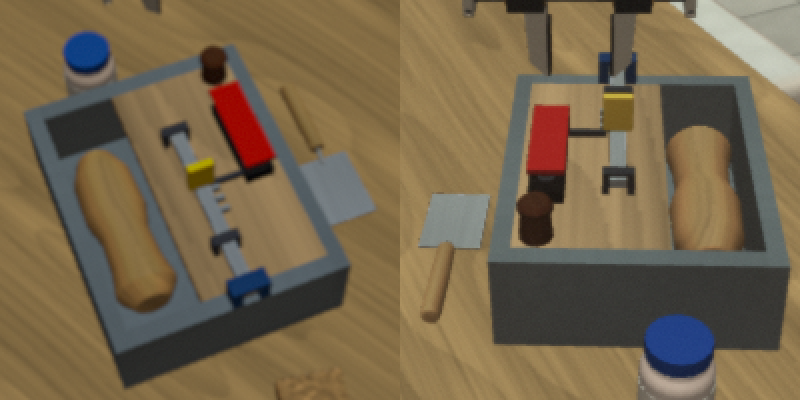

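The pad fit is identical to the one at the start, so the catch is fully up. The tab is at about y = 20 mm, so the bolt is home in the keeper. The plug, jar, cork block and spatula have not moved.

```bash
python3 -c "
from cell import ticket;print(ticket.hand_in())"
```

```text
the job is handed in; nothing more can be done
None
```

The bolt is fully home in the blue keeper, the catch has sprung back up to lock it, the loose things are where they were, and the job was handed in at about 7.5 s on the robot's clock.

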